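# Draw the inspection lens arm out to its last holes

### The arm

A 6-joint arm with a two-finger parallel gripper is mounted at the origin on the work surface. World frame = base frame: x ahead of the robot, y to its left, z up, the work surface at z = 0. Lengths are in m, angles in degrees, forces in N, time in s.
With the tool pointing down it reaches from about 0.4 to 0.825 m from the base axis. Payload 7 kg.
Tool frame: the origin (TCP) lies at the very end of the fingers, on their centre line; the grasp point (between the pads) lies 19 mm behind it; x points along the fingers, z is the direction in which the jaws open and shut, and the axes are right-handed (so a half turn about x gives the same grasp; the last joint's range is limited). The gripper opens to 88 mm and grips with 3 to 60 N. Pads are 19 mm wide; open, the fingers measure 130 mm over their backs; the gripper's body (78 mm by 193 mm) begins 47 mm behind the grasp point.
Start: joints at [-54.712, 20.546, 0.682, 0, -70.136, -16.507], TCP at [0.217, -0.639, 0.227] pointing down, gripper open.
Joint ranges: [-176.03, 176.03], [-82.01, 121.73], [-58.28, 71.71], [-173.87, 95.51], [-174.79, -0.11], [-173.66, 173.66]. Speed limits (degrees/s): [136.94, 136.94, 172.46, 180, 180, 180].

### API

Orientations are given as [roll, pitch, yaw] about the fixed x, y, z axes, in that order (R = Rz(yaw) Ry(pitch) Rx(roll)).
In Python, from plant import * gives the robot as it stands.
- The arm moves only by the tool arm_command, never from a script. Its argument "commands" is one flat list of numbers, 5 for each row, row after row: the shift along the tool's x, y, z in mm, then the turn about the tool's x in degrees, then the opening in per cent of the stroke, from 0 (shut) to 100 (fully open). A call has 1 to 5 rows; each row shifts and turns the pose as measured when the row begins, along the tool's axes as they then stand; what a row does not reach is not made up. A row lasts 1/8 s, in which the tool goes at most 62.5 mm and 10.7 degrees, less where a joint would pass 70% of its speed; a pose out of reach is approached as far as the arm can. A call is refused whole if a number of a shift passes 62.5 or a number of a turn 10.7, either way. A call with a gripper value outside its range is refused whole. The fingers move at their own pace and stop on an object; the grip force is fixed at half the most. Time passes only in rows, so rows that do not move let the fingers close. It gives the time, the measured TCP pose, the force and the opening at its end, in the units of the state.
- get_obs(): the state, without advancing time (a new reading comes with each control period).
- snapshot(name): name is "side" or "top"; returns a dict with "frame" (384x512x3 uint8, blue, green, red), "fov_y" (degrees; the focal length in pixels is half the picture's height over the tangent of half this angle, whatever the lens; pixels are square), "cx", "cy" (the principal point, pixels), "world_to_cam" (4x4, takes a point from world to camera coordinates). Camera axes: x right, y up, looking along -z (the intrinsics and any distortion apply to the point x, -y, -z); pixel columns grow to the right and rows downward; lengths in m; the calibration is good to about 2 mm. A picture is of the moment at which its call begins. There is no depth.
- close_job(): hands the job in, once; it reports no verdict.
The state is a dict: "clock": time; "joint_pos": joint angles; "qvel": joint speeds; "tau": joint torques, N m; "tool_pos": TCP position; "orientation": TCP orientation; "force": force on the tool from outside, world axes, zero at the start; "moment": the same for the moment, N m; "opening": finger opening in m.
Only numpy, scipy, OpenCV 4.12 (cv2) and the standard library are available. Lean on these libraries where they do the work, as an engineer would, in place of code of your own. Each camera call takes 0.05 s, during which the arm holds its last target. There are 200 camera calls.

### The job

The telescopic arm of the bench inspection lens was left part-way between two holes: draw its outer tube gently outwards to its last pair of holes, so that both spring buttons pop out there and the lens stands over the part on its nest (it will click in at the middle pair on the way; squeeze the buttons in to go on). Keep a light outward pull on it there for a moment to be sure that it is locked, never force the tube against its buttons, then let go, with the things lying around left where they are.

Things in the scene. Friction and masses are not known exactly. Their poses are not given: they have to be found in the camera images.
- stand: Inspection stand bolted to the bench, fixed: grey base plate 160 x 120 x 22 mm, steel post 28 mm thick, grey head block 52 x 50 x 50 mm centred 170 mm above the bench; nothing on it is higher than 195 mm. Origin: on the bench under the post. Its x axis points outwards along the level telescopic arm to the lens, y to the left of that, z up.
- middle_holes (a point): On the arm's axis (170 mm up), midway between the middle pair of holes; axes as the stand's. Moves with the aluminium outer tube: 30 x 30 mm square, 2 mm wall, 210 mm long, from 100 mm on the post's side of this point to 110 mm on the lens side. It slides along the arm only, on a fixed dark inner tube. 11 mm holes in both upright side faces: the first pair 50 mm nearer the lens.
- last_holes (a point): The same for the last pair of holes, 50 mm nearer the post than the middle pair, on the same tube. The spring buttons sit opposite each other in the sides of the inner tube, about 190 mm out from the post, up to 16 mm more or less: hidden at the start, between the first and middle pairs. Popped out they stop the tube dead, with 1 mm of play; fingers covering a hole stop them popping.
- lens (a point): Centre of the lens (black ring 100 mm across, 16 mm thick) at the outer end of the outer tube, 185 mm from the middle holes. About 425 mm out from the post, up to 16 mm more or less, when locked in the last holes. The tube slides with 2 to 5 N; drawing it off buttons squeezed flush takes 9 to 15 N. Over 15 N against the buttons bends their clip; 5 N kept up for 0.3 s is a sound pull test.
- left_btn (a joint): Left spring button (+y side of the arm), a steel pin 9 mm across with a round domed tip: how far it is in. 0: popped out, 3.5 mm proud of the tube's side, the tube locked; 0.0035 m: squeezed flush with the tube's side, where the dome lets the tube be drawn over it; 0.005 to 0.0055 m: under the tube's wall. Spring 2 N when out, 3.4 N under the wall.
- right_btn (a joint): The same for the right spring button, on the -y side of the arm.
- nest: Fixed nest with the part to be inspected: plate 100 x 100 x 12 mm with a round part 56 mm high in all, on the bench; origin at the centre of its underside. It lies under where the lens will stand when the arm is locked in its last holes.
- meter_mid (a point): Middle of a hand meter lying on the bench, 85 x 150 x 39 mm. Leave it alone.
- jar_mid (a point): Middle of a small closed glass jar, 48 mm across and 62 mm tall. Leave it alone.
- driver_mid (a point): Middle of a screwdriver lying on the bench, 150 mm long, 26 mm thick. Leave it alone.
Things that resemble listed ones, but are neither listed nor needed, are in the scene too. Of the things that look like the nest, take the one that is nearest to the robot's base at the start.

How it is judged (in metres and radians):
On the way:
1. both buttons are out through the last holes and the tube is kept pulled against them with at least 5 N (x of lens in the frame of stand between 0.4065 and 0.4435 m and value of joint each of left_btn, right_btn below 0.0013 m and contact force between outer_tube and inner_tube above 5 N), for 0.25 s.
At the end, for the whole second after the job is handed in: The outer tube is locked in its last pair of holes: the lens about 425 mm out from the post (within 18 mm) and over the part (within 30 mm), both buttons fully out through the holes (within 1.3 mm), and the tube has been let go (x of lens in the frame of stand between 0.4065 and 0.4435 m and value of joint each of left_btn, right_btn below 0.0013 m and horizontal distance between lens and nest below 0.03 m); the robot touches nothing.
It fails at once if the tube is forced against the buttons with more than 15 N (contact force between outer_tube and inner_tube above 15 N).
It fails at once if the meter, the jar or the screwdriver is moved by more than 10 mm (distance of any of meter_mid, jar_mid, driver_mid from where it was at the start of the episode above 0.01 m).
It fails at once if the nest or its part is touched (contact force between any of the fingers, the arm and nest above 2 N).
It also fails if it takes over 64 s, if anything falls off the work surface, if the arm or the gripper's body presses on something with over 40 N, if the wrist force passes 120 N, or if a joint passes its speed limit or range.

## Working session

There is one attempt and no reset: what is moved stays moved. The work goes in short steps, Python scripts to look and compute and a tool call to move; the robot and the scene stay as the last step left them, time stands still between calls to the robot, and variables do not carry over. Pictures are saved under pics/ and viewed, about 8 in all and at most 12, crops included, and the job is handed in when it is done.

Besides the shell and the picture viewer there is one more tool, called after "Emit:" as name(argument=value, ...), one argument or row to a line, values as JSON. arm_command: Moves the arm, as the interface text tells. Its arguments: {"type":"object","properties":{"commands":{"type":"array"}},"required":["commands"]}

```bash
ls; mkdir -p pics; cat > h.py <<'E'
from plant import *
import numpy as np, cv2
def load(n):
    s=snapshot(n); f=192/np.tan(np.radians(s["fov_y"])/2)
    return s,f
def ray(s,u,v):
    f=192/np.tan(np.radians(s["fov_y"])/2); T=np.array(s["world_to_cam"]); R=T[:3,:3]
    d=np.array([(u-s["cx"])/f,-(v-s["cy"])/f,-1]); return -R.T@T[:3,3], R.T@d
def onz(s,u,v,z):
    o,d=ray(s,u,v); return o+d*(z-o[2])/d[2]
def proj(s,p):
    f=192/np.tan(np.radians(s["fov_y"])/2); T=np.array(s["world_to_cam"]); c=T[:3,:3]@p+T[:3,3]
    return s["cx"]+f*c[0]/-c[2], s["cy"]-f*c[1]/-c[2]
E
python3 - <<'E'
from h import *
import pickle
for n in("top","side"):
    s=snapshot(n); pickle.dump(s,open(n+"0.pkl","wb"))
    cv2.imwrite(f"pics/{n}0.png",cv2.resize(s["frame"],(800,600),interpolation=cv2.INTER_CUBIC))
    print(n,s.keys(),s["fov_y"],s["cx"],s["cy"],ray(s,256,192))
print(get_obs())
E
```

```text
pics
top dict_keys(['frame', 'fov_y', 'cx', 'cy', 'world_to_cam']) 53.88400750921362 258.59067634608823 190.733492280594 (array([0.487316  , 0.13985854, 1.08269777]), array([ 0.11543916,  0.03692086, -0.99265751]))
side dict_keys(['frame', 'fov_y', 'cx', 'cy', 'world_to_cam']) 54.43077468097991 257.7737858966334 194.94299216176367 (array([0.42863328, 0.92214106, 0.97450627]), array([ 0.17216957, -0.65720793, -0.73383928]))
{'clock': 0.1, 'joint_pos': array([-5.47126433e+01,  2.05875887e+01,  6.41155862e-01, -1.63446308e-02,
       -7.01358184e+01, -1.65073387e+01]), 'qvel': array([ 0.08341761, -0.01645323,  0.18444505,  0.07423808,  0.09429222,
        0.01452332]), 'tau': array([-5.59265245e-04, -5.84160304e+01,  2.93756837e+01,  7.01569989e+00,
        1.01481011e-02, -5.17498586e-05]), 'tool_pos': array([ 0.21715003, -0.6386791 ,  0.22573405]), 'orientation': array([  5.92677445,  89.91632541, 114.70122769]), 'force': array([-0.18852455,  0.45522487, -0.59314469]), 'moment': array([-0.00658021,  0.03013112,  0.05714693]), 'opening': 0.08781361603498476}
```

View pics/top0.png

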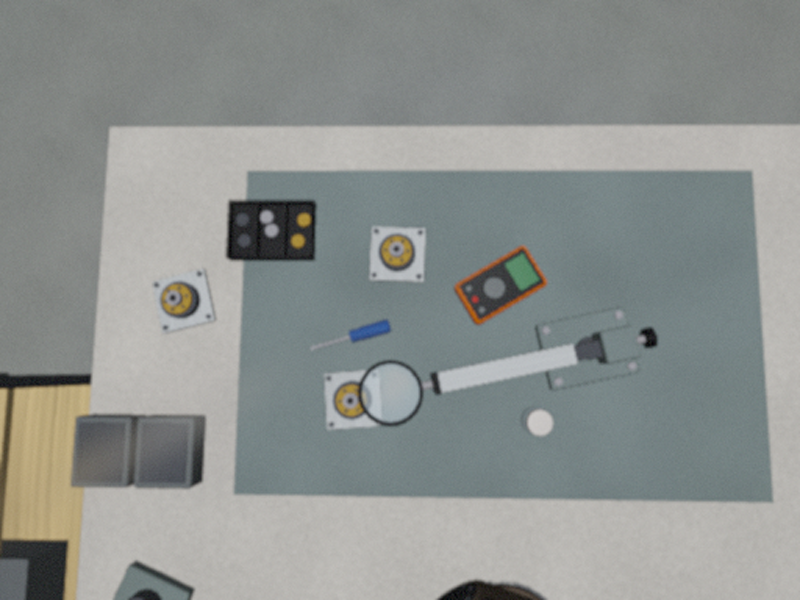

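View pics/side0.png

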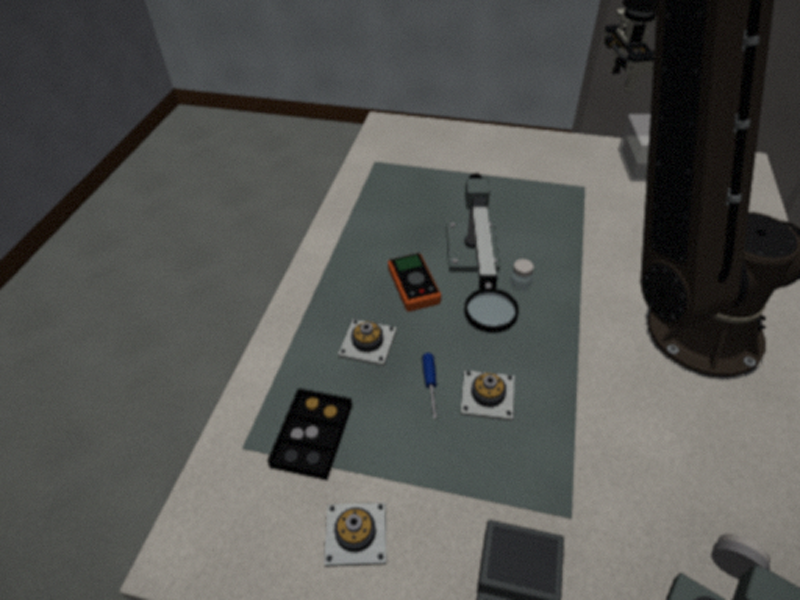

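Top view: the tube runs from about (578,355) at the post to (437,382), with the lens at (391,393) and outward being image left. The nearest nest is at about (350,400), with the jar at (540,422), the meter at (500,285) and the driver at (355,335). The side view agrees.

```bash
python3 - <<'E'
from h import *
import pickle
s=pickle.load(open("top0.pkl","rb")); d=pickle.load(open("side0.pkl","rb")); k=1.5625
def blob(m,seed):
    n,l,st,c=cv2.connectedComponentsWithStats(m.astype(np.uint8)); i=l[int(seed[1]),int(seed[0])]
    print("seed lab",i,"area",st[i][4]); return l==i
im=s["frame"].astype(int); g=im.min(2)
m=g>165; b=blob(m,(505/k,368/k))
ys,xs=np.nonzero(b); (c,wh,a)=cv2.minAreaRect(np.c_[xs,ys].astype(np.float32)); print("tube rect px",c,wh,a)
box=cv2.boxPoints((c,wh,a)); 
P=np.array([onz(s,u,v,0.185)[:2] for u,v in box]); print("tube corners",P.round(4), "sides",np.linalg.norm(np.diff(P,axis=0),axis=1))
gm=im.max(2)
# lens ring
r=np.zeros_like(g,bool); r[int(350/k):int(430/k),int(350/k):int(428/k)]=1
m2=(gm<60)&r; ys,xs=np.nonzero(m2); e=cv2.fitEllipse(cv2.convexHull(np.c_[xs,ys].astype(np.int32))); print("ring",e)
L=onz(s,*e[0],0.17); print("lens top z.17",L)
im2=d["frame"].max(2); r=np.zeros_like(g,bool); r[int(283/k):int(335/k),int(460/k):int(522/k)]=1
m3=(im2<45)&r; ys,xs=np.nonzero(m3); e2=cv2.fitEllipse(cv2.convexHull(np.c_[xs,ys].astype(np.int32))); print("ring side",e2,"lens side z.17",onz(d,*e2[0],0.17))
for nm,u,v,z in(("head dark front",590,350,.195),("knob",650,338,.17),("jar",540,422,.062),("nest ring",350,400,.056),("base1",537,325,.022),("base2",625,310,.022),("base3",640,370,.022),("base4",552,388,.022),("meter",500,285,.039),("driver tip",312,348,.01),("driver end",388,327,.02)):
    print(nm,onz(s,u/k,v/k,z).round(3))
for nm,u,v,z in(("nest part",490,385,.056),("jar",523,265,.062)): print("side",nm,onz(d,u/k,v/k,z).round(3))
E
```

```text
seed lab 5 area 1084
tube rect px (324.3780212402344, 235.09756469726562) (12.362215042114258, 87.86251831054688) 77.90524291992188
tube corners [[ 0.4824  0.1153]
 [ 0.5272 -0.0865]
 [ 0.4989 -0.0918]
 [ 0.4543  0.1092]] sides [0.20671307 0.02872865 0.20589574]
ring ((249.6917724609375, 253.9323272705078), (32.56788635253906, 47.73801040649414), 86.6781997680664)
lens top z.17 [0.44447767 0.18743756 0.17      ]
ring side ((313.84173583984375, 197.04379272460938), (31.497709274291992, 34.74824142456055), 113.75788116455078) lens side z.17 [0.44938492 0.18537506 0.17      ]
head dark front [ 0.517 -0.11   0.195]
knob [ 0.537 -0.209  0.17 ]
jar [ 0.4   -0.061  0.062]
nest ring [0.433 0.262 0.056]
base1 [ 0.567 -0.066  0.022]
base2 [ 0.595 -0.223  0.022]
base3 [ 0.489 -0.246  0.022]
base4 [ 0.456 -0.091  0.022]
meter [0.637 0.001 0.039]
driver tip [0.523 0.339 0.01 ]
driver end [0.562 0.201 0.02 ]
side nest part [0.428 0.276 0.056]
side jar [ 0.398 -0.058  0.062]
```

```bash
cat >> h.py <<'E'
from scipy.spatial.transform import Rotation as Ro
D=np.array([-.2169,.9762,0]); MID=np.array([.4913,.0060,.17])
def plan(target):
    o=get_obs(); R=Ro.from_euler("xyz",o["orientation"],degrees=True).as_matrix()
    P=np.array([D[1],-D[0],0]); 
    ang=np.degrees(np.arctan2(-(P@R[:,1]),P@R[:,2])); ang=(ang+90)%180-90
    d=(np.array(target)-o["tool_pos"])*1000
    print("t",o["clock"],"tcp",o["tool_pos"].round(4),"open",o["opening"].round(4),"F",o["force"].round(2),"turn",ang.round(2))
    print("delta tool now",(R.T@d).round(1)," after turn",((R@Ro.from_euler("x",ang,degrees=True).as_matrix()).T@d).round(1)," D in tool",(R.T@D).round(3), "F.D",(o["force"]@D).round(2),"xaxis",R[:,0].round(4))
E
python3 -c "
from h import *
p=MID+.03*D; p[2]=.25; plan(p)"
```

```text
Traceback (most recent call last):
  File "h.py", line 21, in plan
    print("t",o["clock"],"tcp",o["tool_pos"].round(4),"open",o["opening"].round(4),"F",o["force"].round(2),"turn",ang.round(2))
                                                             ^^^^^^^^^^^^^^^^^^
AttributeError: 'float' object has no attribute 'round'
```

```bash
sed -i 's/o\["opening"\].round(4)/round(o["opening"],4)/' h.py
python3 -c "
from h import *
p=MID+.03*D; p[2]=.25; plan(p)"
```

```text
t 0.1 tcp [ 0.2172 -0.6387  0.2257] open 0.0878 F [-0.19  0.46 -0.59] turn -83.75
delta tool now [ -23.5 -470.3  552. ]  after turn [ -23.5 -599.9 -407.4]  D in tool [ 0.001 -0.109  0.994] F.D 0.49 xaxis [-6.0e-04  1.3e-03 -1.0e+00]
```

Emit:
arm_command(
  commands=[-12, -32, 38, -10.5, 100, -12, -39, 31, -10.5, 100, 0, -44, 24, -10.5, 100, 0, -48, 15, -10.5, 100, 0, -50, 6, -10.5, 100],
)

```text
clock: 0.72
tool_pos: [0.3091, -0.401, 0.2467]
orientation: [-37.3, 89.5, 125.1]
force: [1.7, 0.3, -0.6]
opening: 0.0873
```

```bash
python3 -c "
from h import *
p=MID+.03*D; p[2]=.25; plan(p)"
```

```text
t 0.725 tcp [ 0.3091 -0.401   0.2467] open 0.0873 F [ 1.66  0.31 -0.57] turn -30.16
delta tool now [  -1.3 -469.   -35.2]  after turn [  -1.3 -387.8 -266.1]  D in tool [ 0.007 -0.865  0.502] F.D -0.06 xaxis [-0.0045  0.0065 -1.    ]
```

Emit:
arm_command(
  commands=[-3, -56, -4, -10, 100, 0, -54, -14, -10, 100, 0, -51, -23, -10, 100, 0, -46, -32, 0, 100, 0, -46, -32, 0, 100],
)

```text
clock: 1.35
tool_pos: [0.4127, -0.132, 0.2508]
orientation: [-75.6, 89.5, 117.9]
force: [0.3, 0.1, -0.4]
opening: 0.0873
```

```bash
python3 -c "
from h import *
p=MID+.03*D; p[2]=.25; plan(p)"
```

```text
t 1.35 tcp [ 0.4127 -0.132   0.2508] open 0.0873 F [ 0.25  0.06 -0.37] turn 0.96
delta tool now [   1.7 -145.9 -109.2]  after turn [   1.7 -147.7 -106.7]  D in tool [ 0.008 -1.    -0.017] F.D 0.0 xaxis [-0.0038  0.0071 -1.    ]
```

Emit:
arm_command(
  commands=[0, -46, -33, 1, 100, 0, -46, -33, 0, 100, 0, -38, -28, 0, 100, 0, -17, -12, 0, 100, 0, 0, 0, 0, 100],
)

```text
clock: 1.98
tool_pos: [0.4844, 0.0439, 0.2512]
orientation: [-70.3, 89.5, 122.5]
force: [-0.5, 0.1, -0.6]
opening: 0.087
```

```bash
python3 - <<'E'
from h import *
p=MID+.03*D; p[2]=.151; plan(p)
for n in("top","side"):
    s=snapshot(n); cv2.imwrite(f"pics/{n}1.png",s["frame"])
t=cv2.imread("pics/top1.png");d=cv2.imread("pics/side1.png")
a=cv2.resize(t[190:290,220:420],(800,400),interpolation=cv2.INTER_CUBIC); b=cv2.resize(d[100:220,270:370],(240,200))
cv2.imwrite("pics/c1.png",a)
c=cv2.resize(d[90:220,240:410],(784,600),interpolation=cv2.INTER_CUBIC); cv2.imwrite("pics/c1s.png",c)
E
```

```text
t 1.975 tcp [0.4844 0.0439 0.2512] open 0.087 F [-0.51  0.13 -0.55] turn 0.25
delta tool now [100.1   9.3   1.2]  after turn [100.1   9.3   1.1]  D in tool [ 0.008 -1.    -0.004] F.D 0.24 xaxis [-0.0045  0.0071 -1.    ]
```

View pics/c1s.png

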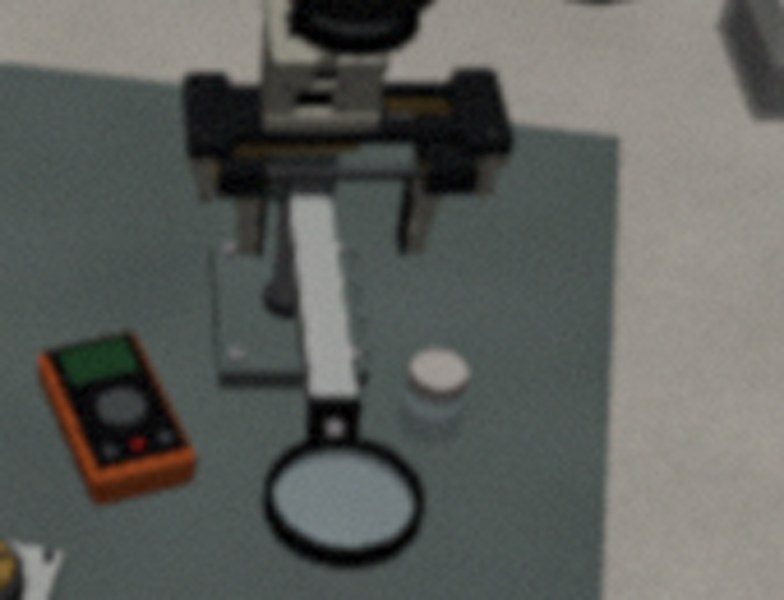

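The jaws (tips at about (250,250) and (415,250) in the crop) straddle the tube, and the path is clear. I'll descend and close.

Emit:
arm_command(
  commands=[40, 4, 1, 0, 100, 40, 4, 0, 0, 100, 16, 0, 0, 0, 100, 4, 0, 0, 0, 100, 0, 0, 0, 0, 100],
)

```text
clock: 2.7
tool_pos: [0.4831, 0.0294, 0.1506]
orientation: [-92.8, 89.5, 99.5]
force: [-0.2, -0.2, 0.7]
opening: 0.0875
```

```bash
python3 -c "
from h import *
p=MID+.03*D; p[2]=.151; plan(p)"
```

```text
t 2.7 tcp [0.4831 0.0294 0.1506] open 0.0875 F [-0.21 -0.19  0.66] turn -0.23
delta tool now [-0.4 -5.4 -2.9]  after turn [-0.4 -5.3 -2.9]  D in tool [ 0.008 -1.     0.004] F.D -0.14 xaxis [-0.0014  0.0082 -1.    ]
```

Emit:
arm_command(
  commands=[0, -7, -3, 0, 60, 0, 0, 0, 0, 40, 0, 0, 0, 0, 20, 0, 0, 0, 0, 0, 0, 0, 0, 0, 0],
)

```text
clock: 3.32
tool_pos: [0.4859, 0.0379, 0.1532]
orientation: [-117.9, 89.4, 74.4]
force: [0.3, -0.8, -1.4]
opening: 0.0428
```

```bash
python3 -c "
from h import *
p=MID+.03*D; p[2]=.151; plan(p)"
```

```text
t 3.325 tcp [0.4859 0.0379 0.1532] open 0.0428 F [ 0.33 -0.83 -1.39] turn -0.21
delta tool now [2.2 2.3 1.7]  after turn [2.2 2.3 1.7]  D in tool [ 0.009 -1.     0.004] F.D -0.89 xaxis [ 0.0028  0.01   -0.9999]
```

Emit:
arm_command(
  commands=[2, 0, 0, 0, 0, 0, 0, 0, 0, 0, 0, 0, 0, 0, 0, 0, 0, 0, 0, 0],
)

```text
clock: 3.82
tool_pos: [0.4827, 0.0367, 0.1503]
orientation: [-79.0, 89.5, 113.3]
force: [-2.0, -0.9, 1.7]
opening: 0.03
```

```bash
python3 -c "
from h import *
p=MID+.03*D; p[2]=.151; plan(p)"
```

```text
t 3.825 tcp [0.4827 0.0367 0.1503] open 0.03 F [-2.01 -0.85  1.69] turn -0.23
delta tool now [-0.7  1.8 -1.7]  after turn [-0.7  1.8 -1.7]  D in tool [ 0.008 -1.     0.004] F.D -0.4 xaxis [-0.0034  0.0079 -1.    ]
```

Gripped at 30.0 mm. I'll pull outwards (tool -y) in small steps.

Emit:
arm_command(
  commands=[0, -1, 0, 0, 0, 0, -1, 0, 0, 0, 0, -1, 0, 0, 0],
)

```text
clock: 4.2
tool_pos: [0.4823, 0.0386, 0.1503]
orientation: [-73.4, 89.6, 118.9]
force: [-0.5, -3.3, 1.1]
opening: 0.0299
```

```bash
python3 -c "
from h import *
p=MID+.03*D; p[2]=.151; plan(p)"
```

```text
t 4.2 tcp [0.4823 0.0386 0.1503] open 0.0299 F [-0.55 -3.3   1.1 ] turn -0.24
delta tool now [-0.7  3.8 -1.7]  after turn [-0.7  3.8 -1.7]  D in tool [ 0.007 -1.     0.004] F.D -3.1 xaxis [-0.0034  0.0062 -1.    ]
```

Emit:
arm_command(
  commands=[0, -1.5, 0, 0, 0, 0, -1.5, 0, 0, 0, 0, -1.5, 0, 0, 0, 0, -1.5, 0, 0, 0, 0, -1.5, 0, 0, 0],
)

```text
clock: 4.82
tool_pos: [0.4806, 0.0462, 0.1503]
orientation: [-71.8, 89.6, 120.5]
force: [-0.2, -4.7, -0.8]
opening: 0.0299
```

Emit:
arm_command(
  commands=[0, -1.5, 0, 0, 0, 0, -1.5, 0, 0, 0, 0, -1.5, 0, 0, 0],
)

```text
clock: 5.2
tool_pos: [0.4795, 0.0509, 0.1503]
orientation: [-71.3, 89.6, 121.0]
force: [0.3, -4.4, -0.1]
opening: 0.0301
```

Emit:
arm_command(
  commands=[0, -1, 0, 0, 0, 0, -1, 0, 0, 0, 0, -1, 0, 0, 0],
)

```text
clock: 5.58
tool_pos: [0.4788, 0.0543, 0.1503]
orientation: [-72.6, 89.6, 119.7]
force: [-1.3, -3.2, -0.1]
opening: 0.0299
```

Emit:
arm_command(
  commands=[0, -0.8, 0, 0, 0, 0, -0.8, 0, 0, 0, 0, -0.8, 0, 0, 0],
)

```text
clock: 5.95
tool_pos: [0.4781, 0.0578, 0.1503]
orientation: [-76.9, 89.5, 115.4]
force: [-2.8, 3.9, 2.5]
opening: 0.0296
```

Emit:
arm_command(
  commands=[0, -0.8, 0, 0, 0, 0, -0.8, 0, 0, 0],
)

```text
clock: 6.2
tool_pos: [0.4777, 0.0595, 0.1503]
orientation: [-76.3, 89.5, 116.0]
force: [-0.3, -2.8, 0.7]
opening: 0.0299
```

Emit:
arm_command(
  commands=[0, -0.5, 0, 0, 0],
)

```text
clock: 6.32
tool_pos: [0.4776, 0.0598, 0.1503]
orientation: [-75.1, 89.5, 117.2]
force: [0.2, -3.4, 0.9]
opening: 0.0299
```

Emit:
arm_command(
  commands=[0, -0.5, 0, 0, 0],
)

```text
clock: 6.45
tool_pos: [0.4775, 0.0601, 0.1503]
orientation: [-73.8, 89.6, 118.5]
force: [-0.8, -2.7, 0.7]
opening: 0.0298
```

Emit:
arm_command(
  commands=[0, -0.5, 0, 0, 0],
)

```text
clock: 6.58
tool_pos: [0.4774, 0.0605, 0.1503]
orientation: [-73.8, 89.6, 118.5]
force: [-1.0, -2.8, 1.0]
opening: 0.0299
```

Emit:
arm_command(
  commands=[0, -0.7, 0, 0, 0, 0, -0.7, 0, 0, 0],
)

```text
clock: 6.82
tool_pos: [0.4772, 0.0615, 0.1503]
orientation: [-71.2, 89.6, 121.0]
force: [2.8, -7.8, -1.2]
opening: 0.03
```

Emit:
arm_command(
  commands=[0, -0.7, 0, 0, 0, 0, -0.7, 0, 0, 0],
)

```text
clock: 7.08
tool_pos: [0.4772, 0.0615, 0.1503]
orientation: [-59.1, 89.7, 133.2]
force: [1.9, -7.4, -0.9]
opening: 0.03
```

Emit:
arm_command(
  commands=[0, -0.7, 0, 0, 0, 0, -0.7, 0, 0, 0],
)

```text
clock: 7.32
tool_pos: [0.4772, 0.0615, 0.1503]
orientation: [-37.4, 89.8, 154.9]
force: [2.0, -8.7, -0.3]
opening: 0.0293
```

The tube has stopped dead after 25.4 mm with force 7–8 N, which means it has locked at the middle pair. I'll release and move 32 mm inwards to the buttons.

Emit:
arm_command(
  commands=[0, 0.3, 0, 0, 60, 0, 0, 0, 0, 60, 0, 0, 0, 0, 60],
)

```text
clock: 7.7
tool_pos: [0.4779, 0.0623, 0.1505]
orientation: [-72.1, 89.8, 120.2]
force: [1.5, -0.2, 0.6]
opening: 0.0513
```

```bash
python3 - <<'E'
from h import *
T=np.array([.4772,.0615,.1503])
B=T-.032*D; B[2]=.151; plan(B)
k=1.5625
d=snapshot("side"); im2=d["frame"].max(2)
L=np.array([.4494,.1854,.17])+.0254*D; u,v=proj(d,L); r=np.zeros_like(im2,bool); r[int(v-17):int(v+18),int(u-20):int(u+21)]=1
m3=(im2<45)&r; ys,xs=np.nonzero(m3); e2=cv2.fitEllipse(cv2.convexHull(np.c_[xs,ys].astype(np.int32))); q=onz(d,*e2[0],.17)
print(u,v,e2,q,"buttons",q-.185*D,"pred",B)
x0,y0=int(u)-60,int(v)-80
c=cv2.resize(d["frame"][y0:y0+112,x0:x0+140],(800,640)[:2],interpolation=cv2.INTER_CUBIC)[:600]
c=np.clip(c.astype(float)*1.6,0,255).astype(np.uint8); cv2.imwrite("pics/c2.png",c); print(x0,y0)
E
```

```text
t 7.7 tcp [0.4779 0.0623 0.1505] open 0.0513 F [ 1.5  -0.16  0.65] turn -0.24
delta tool now [-0.7 32.6  0.7]  after turn [-0.7 32.6  0.8]  D in tool [ 0.004 -1.     0.004] F.D -0.49 xaxis [-0.0019  0.0032 -1.    ]
314.632193785907 203.68660632715367 ((314.769287109375, 202.87139892578125), (33.40534210205078, 35.73017883300781), 131.2081298828125) [0.44390599 0.20704986 0.17      ] buttons [0.48403249 0.02645286 0.17      ] pred [0.4841408 0.0302616 0.151    ]
254 123
```

View pics/c2.png

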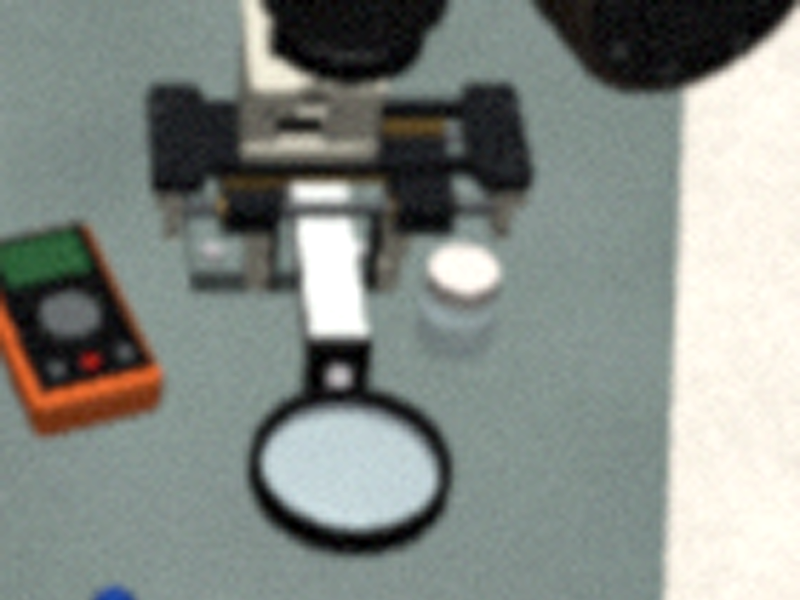

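The crop shows the released jaws around the tube, the tube end meeting the black collar at crop (337,338), and the lens at (350,468). I'll use the tube end as a quick cross-check of the along-arm position.

```bash
python3 - <<'E'
from h import *
d=snapshot("side"); g=d["frame"].min(2).astype(float)
# bright->dark crossing along the tube's top centre line
L=np.array([.4439,.207,.185]); B=np.array([.4841,.0285,.185]);ss=np.arange(.09,.135,.0005)
v=[]
for s in ss:
    u,w=proj(d,B+s*D); v.append(cv2.getRectSubPix(g.astype(np.float32),(1,1),(u,w))[0,0])
v=np.array(v); h=(v.max()+v.min())/2; i=np.where((v[:-1]>h)&(v[1:]<=h))[0]
print(v[::5].round(),"end at",ss[i],"=> middle", B+(ss[i[0]]-.110)*D if len(i) else None)
plan([.4841,.0283,.151])
E
```

```text
[162. 161. 161. 160. 161. 162. 158. 146. 126.  94.  61.  34.  17.   9.
   6.  11.  31.  56.  82.] end at [0.113] => middle [0.4834493 0.0314286 0.185    ]
t 7.8 tcp [0.4778 0.0622 0.1504] open 0.0517 F [ 0.38 -0.04 -0.15] turn -0.24
delta tool now [-0.7 34.4  1.1]  after turn [-0.7 34.4  1.2]  D in tool [ 0.003 -1.     0.004] F.D -0.12 xaxis [-0.002  0.003 -1.   ]
```

Three estimates of the button position span y = 0.0265–0.0314; I'll take 33 mm inwards (y ≈ 0.030), within the pad's margin.

Emit:
arm_command(
  commands=[0, 11, 0.5, 0, 60, 0, 11, 0.5, 0, 60, 0, 8, 0, 0, 60, 0, 3, 0, 0, 60, 0, 0, 0, 0, 60],
)

```text
clock: 8.43
tool_pos: [0.4843, 0.027, 0.1503]
orientation: [-70.4, 89.8, 121.9]
force: [0.5, -1.1, 0.4]
opening: 0.0526
```

```bash
python3 - <<'E'
from h import *
plan([.484,.0298,.151])
E
```

```text
t 8.425 tcp [0.4843 0.027  0.1503] open 0.0526 F [ 0.53 -1.13  0.38] turn -0.28
delta tool now [-0.7 -2.8 -0.3]  after turn [-0.7 -2.8 -0.3]  D in tool [ 0.004 -1.     0.005] F.D -1.22 xaxis [-0.002   0.0032 -1.    ]
```

Emit:
arm_command(
  commands=[-0.5, -2.5, 0, 0, 60, 0, 0, 0, 0, 45, 0, 0, 0, 0, 0, 0, 0, 0, 0, 0, 0, 0, 0, 0, 0],
)

```text
clock: 9.05
tool_pos: [0.4842, 0.0302, 0.1509]
orientation: [-83.0, 89.8, 109.3]
force: [-0.6, -1.6, -1.0]
opening: 0.0299
```

Emit:
arm_command(
  commands=[0, 0, 0, 0, 0, 0, 0, 0, 0, 0, 0, 0, 0, 0, 0],
)

```text
clock: 9.43
tool_pos: [0.4842, 0.0302, 0.1509]
orientation: [-83.2, 89.8, 109.1]
force: [0.6, 0.0, -0.7]
opening: 0.0297
```

```bash
python3 - <<'E'
from h import *
plan([.484,.0298,.151])
E
```

```text
t 9.425 tcp [0.4842 0.0302 0.1509] open 0.0297 F [ 0.62  0.03 -0.65] turn -0.22
delta tool now [-0.1  0.3  0.3]  after turn [-0.1  0.3  0.3]  D in tool [ 0.003 -1.     0.004] F.D -0.11 xaxis [-0.0011  0.0031 -1.    ]
```

Emit:
arm_command(
  commands=[0, -0.7, 0, 0, 0, 0, -0.7, 0, 0, 0],
)

```text
clock: 9.68
tool_pos: [0.484, 0.0308, 0.1509]
orientation: [-73.9, 89.9, 118.5]
force: [2.7, -4.9, -2.0]
opening: 0.0298
```

Emit:
arm_command(
  commands=[0, -0.85, 0, 0, 0, 0, -0.85, 0, 0, 0],
)

```text
clock: 9.93
tool_pos: [0.4838, 0.0315, 0.1509]
orientation: [-30.9, 89.9, 161.4]
force: [3.5, -6.9, -2.5]
opening: 0.03
```

Emit:
arm_command(
  commands=[0, -0.85, 0, 0, 0, 0, -0.85, 0, 0, 0],
)

```text
clock: 10.18
tool_pos: [0.4838, 0.0319, 0.1509]
orientation: [56.5, 89.9, -111.2]
force: [4.4, -7.9, -2.6]
opening: 0.0297
```

Emit:
arm_command(
  commands=[0, -0.95, 0, 0, 0, 0, -0.95, 0, 0, 0],
)

```text
clock: 10.42
tool_pos: [0.4837, 0.032, 0.151]
orientation: [73.8, 89.8, -93.9]
force: [4.3, -8.8, -2.0]
opening: 0.0301
```

Emit:
arm_command(
  commands=[0, -1.05, 0, 0, 0, 0, -1.05, 0, 0, 0],
)

```text
clock: 10.68
tool_pos: [0.4837, 0.0323, 0.1509]
orientation: [77.6, 89.6, -90.1]
force: [5.0, -8.2, -3.7]
opening: 0.0296
```

```bash
python3 - <<'E'
from h import *
plan([.484,.0298,.151])
E
```

```text
t 10.675 tcp [0.4837 0.0323 0.1509] open 0.0296 F [ 5.05 -8.17 -3.71] turn -0.24
delta tool now [-0.   2.5  0.2]  after turn [-0.   2.5  0.2]  D in tool [-0.007 -1.     0.004] F.D -9.07 xaxis [-0.    -0.007 -1.   ]
```

Emit:
arm_command(
  commands=[0, -1.15, 0, 0, 0, 0, -1.15, 0, 0, 0],
)

```text
clock: 10.92
tool_pos: [0.4835, 0.0329, 0.151]
orientation: [80.1, 89.5, -87.6]
force: [3.9, -7.0, -2.4]
opening: 0.0302
```

```bash
python3 - <<'E'
from h import *
plan([.484,.0298,.151])
E
```

```text
t 10.925 tcp [0.4835 0.0329 0.151 ] open 0.0302 F [ 3.94 -6.97 -2.44] turn -0.25
delta tool now [-0.   3.1  0.2]  after turn [-0.   3.1  0.2]  D in tool [-0.009 -1.     0.004] F.D -7.66 xaxis [ 4.0e-04 -9.3e-03 -1.0e+00]
```

Emit:
arm_command(
  commands=[0, -1.15, 0, 0, 0, 0, -1.15, 0, 0, 0],
)

```text
clock: 11.18
tool_pos: [0.4832, 0.0343, 0.151]
orientation: [81.5, 89.4, -86.2]
force: [2.2, -3.8, -1.8]
opening: 0.0298
```

Emit:
arm_command(
  commands=[0, -1.15, 0, 0, 0, 0, -1.15, 0, 0, 0],
)

```text
clock: 11.42
tool_pos: [0.4827, 0.0365, 0.151]
orientation: [82.6, 89.4, -85.2]
force: [2.9, -3.9, -1.4]
opening: 0.0295
```

```bash
python3 - <<'E'
from h import *
plan([.484,.0298,.151])
E
```

```text
t 11.425 tcp [0.4827 0.0365 0.151 ] open 0.0295 F [ 2.87 -3.88 -1.41] turn -0.28
delta tool now [0.  6.9 0.2]  after turn [0.  6.9 0.2]  D in tool [-0.01  -1.     0.005] F.D -4.41 xaxis [ 9.000e-04 -1.030e-02 -9.999e-01]
```

Drawn off; the sliding force is back to about 4.4 N. The next lock is expected at y ≈ 0.079–0.080.

Emit:
arm_command(
  commands=[0, -1.5, 0, 0, 0, 0, -2, 0, 0, 0, 0, -2, 0, 0, 0, 0, -2, 0, 0, 0, 0, -2, 0, 0, 0],
)

```text
clock: 12.05
tool_pos: [0.4806, 0.0464, 0.1509]
orientation: [82.7, 89.4, -85.1]
force: [1.5, -3.9, -0.0]
opening: 0.0296
```

Emit:
arm_command(
  commands=[0, -2, 0, 0, 0, 0, -2, 0, 0, 0, 0, -2, 0, 0, 0, 0, -2, 0, 0, 0, 0, -2, 0, 0, 0],
)

```text
clock: 12.68
tool_pos: [0.4783, 0.0569, 0.1509]
orientation: [82.5, 89.4, -85.2]
force: [1.6, -4.7, 0.2]
opening: 0.0301
```

Emit:
arm_command(
  commands=[0, -2, 0, 0, 0, 0, -2, 0, 0, 0, 0, -2, 0, 0, 0, 0, -1.5, 0, 0, 0],
)

```text
clock: 13.18
tool_pos: [0.4765, 0.0647, 0.1509]
orientation: [82.3, 89.4, -85.4]
force: [1.5, -4.0, -0.5]
opening: 0.0296
```

```bash
python3 - <<'E'
from h import *
plan([.4842-.0489*.222,.0795,.151])
E
```

```text
t 13.175 tcp [0.4765 0.0647 0.1509] open 0.0296 F [ 1.53 -4.02 -0.48] turn -0.26
delta tool now [ -0.2 -15.1  -0.1]  after turn [ -0.2 -15.1  -0.1]  D in tool [-0.011 -1.     0.005] F.D -4.25 xaxis [ 8.000e-04 -1.060e-02 -9.999e-01]
```

Emit:
arm_command(
  commands=[0, -1.5, 0, 0, 0, 0, -1.5, 0, 0, 0, 0, -1.5, 0, 0, 0, 0, -1.2, 0, 0, 0, 0, -1, 0, 0, 0],
)

```text
clock: 13.8
tool_pos: [0.4749, 0.0719, 0.1509]
orientation: [82.4, 89.4, -85.3]
force: [1.0, -3.2, 0.4]
opening: 0.03
```

Emit:
arm_command(
  commands=[0, -0.8, 0, 0, 0, 0, -0.8, 0, 0, 0, 0, -0.8, 0, 0, 0, 0, -0.7, 0, 0, 0, 0, -0.7, 0, 0, 0],
)

```text
clock: 14.42
tool_pos: [0.4738, 0.0769, 0.1509]
orientation: [82.6, 89.5, -85.1]
force: [-0.1, -2.3, 1.5]
opening: 0.0296
```

Emit:
arm_command(
  commands=[0, -0.7, 0, 0, 0, 0, -0.7, 0, 0, 0, 0, -0.7, 0, 0, 0, 0, -0.7, 0, 0, 0],
)

```text
clock: 14.92
tool_pos: [0.4734, 0.0788, 0.1509]
orientation: [82.1, 89.4, -85.6]
force: [2.8, -5.0, -0.5]
opening: 0.0297
```

Emit:
arm_command(
  commands=[0, -0.7, 0, 0, 0, 0, -0.7, 0, 0, 0],
)

```text
clock: 15.18
tool_pos: [0.4734, 0.0789, 0.151]
orientation: [82.3, 89.3, -85.5]
force: [3.1, -7.3, 0.6]
opening: 0.0297
```

Emit:
arm_command(
  commands=[0, -0.7, 0, 0, 0, 0, -0.7, 0, 0, 0],
)

```text
clock: 15.42
tool_pos: [0.4734, 0.0789, 0.1509]
orientation: [82.1, 89.1, -85.6]
force: [3.0, -6.5, -0.4]
opening: 0.0296
```

Emit:
arm_command(
  commands=[0, -0.8, 0, 0, 0, 0, -0.8, 0, 0, 0],
)

```text
clock: 15.68
tool_pos: [0.4733, 0.0788, 0.1509]
orientation: [82.0, 89.0, -85.7]
force: [3.4, -7.9, -0.6]
opening: 0.0299
```

Stopped dead at the last pair (48.9 mm travel after regrip, as predicted). Next is the pull test, raised gradually to about 11 N.

Emit:
arm_command(
  commands=[0, -1.0, 0, 0, 0, 0, -1.0, 0, 0, 0, 0, -1.0, 0, 0, 0],
)

```text
clock: 16.05
tool_pos: [0.4733, 0.0788, 0.1509]
orientation: [82.0, 88.7, -85.7]
force: [4.1, -7.7, -0.3]
opening: 0.0296
```

Emit:
arm_command(
  commands=[0, -1.15, 0, 0, 0, 0, -1.15, 0, 0, 0, 0, -1.15, 0, 0, 0, 0, -1.15, 0, 0, 0],
)

```text
clock: 16.55
tool_pos: [0.4734, 0.0788, 0.1509]
orientation: [82.2, 88.3, -85.5]
force: [4.3, -9.5, -0.1]
opening: 0.0295
```

```bash
python3 - <<'E'
from h import *
plan([.4842-.0489*.222,.0795,.151])
E
```

```text
t 16.55 tcp [0.4734 0.0788 0.1509] open 0.0295 F [ 4.3  -9.5  -0.13] turn -0.24
delta tool now [-0.1 -0.7 -0.1]  after turn [-0.1 -0.7 -0.1]  D in tool [-0.03  -1.     0.004] F.D -10.21 xaxis [ 0.0024 -0.0301 -0.9995]
```

Emit:
arm_command(
  commands=[0, -1.3, 0, 0, 0, 0, -1.3, 0, 0, 0, 0, -1.3, 0, 0, 0, 0, -1.3, 0, 0, 0],
)

```text
clock: 17.05
tool_pos: [0.4733, 0.0787, 0.151]
orientation: [82.2, 87.8, -85.5]
force: [4.7, -10.3, -0.1]
opening: 0.0297
```

Emit:
arm_command(
  commands=[0, -1.35, 0, 0, 0, 0, -1.35, 0, 0, 0, 0, -1.35, 0, 0, 0, 0, -1.35, 0, 0, 0],
)

```text
clock: 17.55
tool_pos: [0.4733, 0.0786, 0.151]
orientation: [82.3, 87.3, -85.4]
force: [5.0, -11.0, -0.9]
opening: 0.0298
```

The pull held at about 11–12 N at the wrist for 0.5 s with no movement. I'll relax, open and withdraw upwards.

Emit:
arm_command(
  commands=[0, -0.4, 0, 0, 0, 0, 0, 0, 0, 0, 0, 0, 0, 0, 100, 0, 0, 0, 0, 100, 0, 0, 0, 0, 100],
)

```text
clock: 18.18
tool_pos: [0.4729, 0.0792, 0.1505]
orientation: [81.5, 87.3, -86.2]
force: [0.4, 0.9, -0.4]
opening: 0.0541
```

Emit:
arm_command(
  commands=[0, 0, 0, 0, 100, 0, 0, 0, 0, 100],
)

```text
clock: 18.42
tool_pos: [0.4728, 0.0794, 0.1504]
orientation: [81.3, 87.3, -86.4]
force: [-0.2, -1.1, -0.1]
opening: 0.0741
```

Emit:
arm_command(
  commands=[-20, 0, 0, 0, 100, -40, 0, 0, 0, 100, -40, 0, 0, 0, 100, -30, 20, 0, 0, 100, 0, 0, 0, 0, 100],
)

```text
clock: 19.05
tool_pos: [0.4764, 0.0656, 0.2849]
orientation: [79.6, 87.2, -88.1]
force: [-0.2, -0.9, -0.6]
opening: 0.0878
```

```bash
python3 - <<'E'
from h import *
plan([.4842-.0489*.222,.0795,.151])
s=snapshot("side"); cv2.imwrite("pics/e.png",cv2.resize(s["frame"][80:300,180:420],(654,600),interpolation=cv2.INTER_CUBIC))
L=np.array([.4439,.207,.17])+.050*D; print("pred lens px",proj(s,L),L)
im2=s["frame"].max(2);u,v=proj(s,L); r=np.zeros_like(im2,bool); r[int(v-19):int(v+20),int(u-23):int(u+24)]=1
ys,xs=np.nonzero((im2<45)&r); e2=cv2.fitEllipse(cv2.convexHull(np.c_[xs,ys].astype(np.int32))); print(e2,onz(s,*e2[0],.17))
E
```

```text
t 19.05 tcp [0.4764 0.0656 0.2849] open 0.0878 F [-0.18 -0.92 -0.55] turn -0.21
delta tool now [133.  -20.5  -1.2]  after turn [133.  -20.5  -1.2]  D in tool [-0.048 -0.999  0.004] F.D -0.85 xaxis [ 0.0016 -0.0484 -0.9988]
pred lens px (np.float64(316.4208395694566), np.float64(216.51469215461475)) [0.433055 0.25581  0.17    ]
((316.2391052246094, 215.77334594726562), (34.92011642456055, 39.12858963012695), 152.2369842529297) [0.43387453 0.25329423 0.17      ]
```

View pics/e.png

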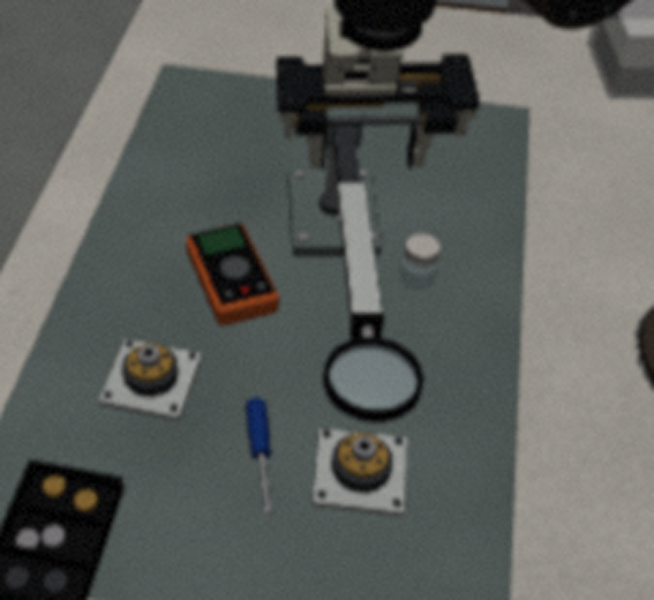

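The view shows the lens at crop (374,378), i.e. world (0.434, 0.253), with the nest part at about (0.430, 0.268), the gripper clear, and the meter, jar and driver in place.

```bash
python3 -c "
from plant import *
print(close_job())"
```

```text
the job is handed in; nothing more can be done
None
```

The outer tube is locked in its last pair of holes, as far as my checks can tell, and the job is handed in at about 19 s of the 64 s allowed. The hand-in reports no verdict.

**What I did:** I drew the tube out 25.4 mm until it locked at the middle pair. I then squeezed the buttons flush and drew the tube off them, with wrist readings up to about 9.5 N. It stopped dead 48.9 mm further out, about where the last pair was expected. I kept a pull of 11–12 N at the wrist on it for 0.5 s with no movement, then let go and lifted clear.

**Last checks:**
- **Lens position:** it stands at about (0.434, 0.253) m, roughly 15 mm from the centre of the nest part, against the 30 mm allowed.
- **Things lying around:** the meter, jar and screwdriver look unmoved in the last picture; I did not measure them again.
- **Gripper:** it is clear of everything, with only about 1 N reading at the wrist.

**Not certain or in disagreement:**
- **Buttons:** I could not see them directly at this image resolution, so "both out" rests on the dead stop, the travel and the pull test.
- **Forces on the buttons:** the 5 N and 15 N limits were only judged from wrist readings taken at the end of each call. The highest was about 11.8 N along the arm. Sliding friction of 3–5 N is part of that figure, so the buttons themselves may have carried less.
- **Button location:** three estimates differed by about 5 mm along the arm, so I gripped between them.
- **Tool tilt:** the tool tilted by nearly 3° during the pull.

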